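# Raise and hold the staking-press punch

## Robot

A 7-joint arm with a two-finger parallel gripper is mounted at the origin on the work surface. World frame = base frame: x ahead of the robot, y to its left, z up, the work surface at z = 0. Lengths are in m, angles in rad, forces in N, time in s.
With the tool pointing down it reaches from about 0.4 to 0.85 m from the base axis. Payload 10.4 kg.
Tool frame: the origin (TCP) lies on the centre line of the jaws, within the pads' length; the fingertips stand 11 mm ahead of it and the grasp point (between the pads) lies 8 mm behind it; z points along the fingers, y is the line along which they close (so a half turn about z gives the same grasp; the last joint's range is limited). The gripper opens to 87 mm and grips with 3 to 60 N. Pads are 19 mm wide; open, the fingers measure 117 mm over their backs; the gripper's body (75 mm by 190 mm) begins 51 mm behind the grasp point.
Start: joints at [1.285, 0.332, -0.065, 1.46, 0.022, 1.35, -0.088], TCP at [0.162, -0.604, 0.234] pointing down, gripper open.
Joint ranges: [-2.6, 2.6], [-0.5, 2.12], [-1.47, 1.34], [0.16, 2.42], [-1.27, 4.41], [0.06, 2.06], [-2.6, 2.6]. Speed limits (rad/s): [2.22, 2.22, 2.79, 2.79, 3.14, 3.14, 3.14].

## Interface

Orientations are given as a unit quaternion [x, y, z, w].
In Python, from bench import r gives the robot as it stands.
- The arm moves only by the shell command python3 -m pendant 'ROWS' [OPENING] [FORCE]. ROWS is JSON, a list of rows, each a list of 4 numbers: the shift along the tool's x, y, z in m, then the turn about the tool's z in rad. A call has 1 to 8 rows; each row shifts and turns the commanded pose from where the row before left it, along the tool's axes as they then stand; what a row does not reach is not made up. A row lasts 1/12 s, in which the tool goes at most 41.7 mm and 7.16 degrees, less where a joint would pass 70% of its speed; a pose out of reach is approached as far as the arm can. A call with a gripper value outside its range is refused whole. OPENING is the opening, from 0 (shut) to 1 (fully open), set as the call begins (- or left out, the last holds). The fingers move at their own pace and stop on an object; FORCE is the grip in N (left out, the last holds). Time passes only in rows, so rows that do not move let the fingers close. It gives the time, the measured TCP pose, the force, the opening and the grip force at its end, in the units of the state.
- r.read_state(): the state, without advancing time (a new reading comes with each control period).
- r.camera(name): name is "scene" or "top" or "wrist"; returns a dict with "img" (400x640x3 uint8, red, green, blue), "camera_matrix" (3x3 intrinsics, pixels), "xyz" and "attitude" of the camera in the world. Camera axes: x right, y down, z forward; pixel columns grow to the right and rows downward; lengths in m; the calibration is good to about 2 mm. A picture is of the moment at which its call begins. There is no depth.
- r.close_job(): hands the job in; it is judged then, once.
Trained networks look in the newest picture that a camera, given by its name, has taken for a name from the list of things; names that differ only in an ending like _2 or _b are one class to them, and where a whole thing is asked for, a point or a joint stands for the part that bears it (a point fixed in the world has none). Each returns a list of dicts, best first, with "score" (0 to 1); they miss things now and then, are a little off and sometimes report something else, mostly with a low value. They report only what shows in the picture. A call takes as long as a camera call. They do not tell look-alikes from the thing itself.
- r.outline_of(thing, camera): "mask" (400x640 bool, what is visible of it) and "bbox" ([centre column, centre row, width, height] in pixels, round what is visible of it).
The state is a dict: "time": time; "joint_positions": joint angles; "joint_vel": joint speeds; "joint_torque": joint torques, N m; "ee_pos": TCP position; "eef_rot": TCP orientation; "ft_force": force on the tool from outside, world axes, zero at the start; "torque": the same for the moment, N m; "width": finger opening in m; "grip_force": force on a finger pad.
Only numpy, scipy, OpenCV 4.12 (cv2) and the standard library are available. Lean on these libraries where they do the work, as an engineer would, in place of code of your own. Each camera call takes 0.05 s, during which the arm holds its last target. There are 200 camera calls.

## Task

A gear has to be changed in the blue staking press, so swing the yellow keeper arm about a quarter turn aside, off the punch's collar, and then draw the punch straight up in its guide by the brass head, without wrenching it sideways. Stop when the green band is fully out of the guide and the red part below it is still hidden inside, and finish there, still holding the punch still in the gripper: do not let go. Leave the gear on the anvil and everything else on the bench alone.

Things in the scene. Friction and masses are not known exactly. Their poses are not given: they have to be found in the camera images.
- press: Blue staking press fixed to the bench. Origin on the bench under the bore; z up. Foot 100 mm (x) by 190 (y -70 to 120), 25 high; steel anvil 60 across, top at z 50; column at y 60 to 105. The guide overhangs the anvil: x -25 to 25, y -30 to 105, z 80 to 140, with an upright through-bore of 17.6 mm on the origin's axis.
- bore (a point): Centre of the upper mouth of the bore in the press's guide, 140 mm above the bench.
- punch_grip (a point): Centre of the punch's brass head, where to hold it: upright cylinder 28 mm across, 34 mm tall. At rest this point is 187 mm above the bench, 47 mm above the collar's underside. Under the head: stem 14 mm across, 22 mm long, then a steel collar 34 mm across, 8 mm thick, resting on the guide. The punch is loose in the bore, 0.2 to 0.45 kg, and falls back when released.
- punch_collar (a point): Centre of the underside of the punch's collar, at the bore's mouth when down; z up along the punch. Below it the shank, 16 mm across, 80 mm long, stands in the bore: plain steel 0 to 24 mm below the collar, green band 24 to 32, plain 32 to 48, red 48 to 78. So green is fully out when the punch is 32 mm up; red appears at 48 mm.
- keeper (a joint): Angle (rad) of the yellow keeper arm about its upright pivot: about 0 when it lies over the collar and stops the punch from rising, growing counterclockwise seen from above to its stop at 1.7. It turns stiffly (about 0.06 N m) and stays where it is left.
- keeper_pivot (a point): On the keeper's pivot axis, 155 mm above the bench; at press x = +15, y = +40 mm. The yellow arm is 10 mm wide, 8 mm thick, its top 159 mm above the bench; it points to the press's -y at joint value 0 and to its +x at 1.57.
- keeper_post (a point): The black upright post at the free end of the keeper, 12 mm across, from 159 to 205 mm above the bench, 95 mm from the pivot; the point is on its axis 185 mm above the bench. Round, so it can turn between the fingers while it is led round.
- gear: Brass gear wheel 55 mm across and 5 mm thick lying on the anvil under the punch (origin under its centre). Must stay there.
- screwdriver: Screwdriver 170 mm long lying on the bench near the press, on its -y side. Leave alone.
- pocket_watch: Steel pocket watch 50 mm across, 11 mm thick, lying on the bench near the press, on its -x side. Leave alone.
- rotary_tool: Blue rotary hand tool about 240 mm long, 48 mm thick, lying on the bench to the left. Leave alone.
- water_bottle: Clear bottle 66 mm across, 210 mm tall, with a blue cap, standing at the back right. Leave alone.
- oil_bottle: Black bottle 42 mm across, 100 mm tall, with a white cap, standing on the bench. Leave alone.
- parts_cup: Amber glass cup 60 mm across, 40 mm tall, standing on the bench. Leave alone.
- brush: Brush 160 mm long lying on the bench to the right. Leave alone.
There are look-alikes about, which are no part of the job. Leave any pink or turquoise look-alike of the press alone.

How it is judged:
By the outcome, as a careful person would: the job done as asked, in the order asked, and still so for the second after the job is handed in, while the arm keeps its last pose, push and grip.
It also fails if it takes over 48 s, if anything falls off the work surface, if the arm or the gripper's body presses on something with over 40 N, if the wrist force passes 120 N, or if a joint passes its speed limit or range.

## Working session

There is one attempt and no reset: what is moved stays moved. The work goes in short steps, Python scripts to look and compute and a shell command to move; the robot and the scene stay as the last step left them, time stands still between calls to the robot, and variables do not carry over. Pictures are saved under pics/ and viewed, at most 10 in all, crops included, and the job is handed in when it is done.

```bash
mkdir -p pics; ls; cat > h.py <<'E'
import numpy as np,cv2
from scipy.spatial.transform import Rotation as R
from bench import r
def cam(n):
    c=r.camera(n); K=np.array(c["camera_matrix"]);p=np.array(c["xyz"]);a=np.array(c["attitude"])
    M=a if a.shape==(3,3) else R.from_quat(a).as_matrix()
    return c["img"],K,p,M
def save(img,f): cv2.imwrite("pics/"+f,img[:,:,::-1])
def ray(K,M,u,v):
    d=M@np.linalg.inv(K)@[u,v,1]; return d/np.linalg.norm(d)
def onz(K,p,M,u,v,z):
    d=ray(K,M,u,v); return p+d*(z-p[2])/d[2]
def proj(K,p,M,X):
    q=K@(M.T@(np.array(X)-p)); return q[:2]/q[2]
def tri(obs): # list of (p,d)
    A=sum(np.eye(3)-np.outer(d,d) for p,d in obs);b=sum((np.eye(3)-np.outer(d,d))@p for p,d in obs)
    return np.linalg.solve(A,b)
E
python3 - <<'E'
from h import *
for n in ["scene","top"]:
    img,K,p,M=cam(n);save(img,n+"0.png");print(n,p.round(3),K[0,0],M.round(2).tolist())
    for t in ["press","punch_grip","keeper","keeper_post","gear"]:
        for o in r.outline_of(t,n):print(t,round(o["score"],2),np.round(o["bbox"]))
s=r.read_state();print(s["ee_pos"],s["eef_rot"],s["time"],s["ft_force"])
E
```

```text
pics
scene [ 0.923 -0.423  0.939] 394.8415198317294 [[0.64, 0.6, -0.48], [0.77, -0.51, 0.38], [-0.01, -0.61, -0.79]]
press 0.91 [356. 303.  87.  79.]
press 0.82 [184. 218.  95.  74.]
press 0.77 [362. 213.  79.  73.]
press 0.54 [360. 190.  13.  26.]
punch_grip 0.79 [359. 188.  14.  21.]
punch_grip 0.52 [294. 339.  32.  57.]
keeper 0.88 [165. 206.  50.  21.]
keeper 0.86 [360. 198.  39.  23.]
keeper 0.6 [353. 293.  48.  19.]
keeper_post 0.9 [164. 203.  48.  19.]
keeper_post 0.74 [359. 198.  37.  24.]
keeper_post 0.55 [352. 290.  50.  23.]
gear 0.72 [219. 337.  58.  53.]
gear 0.47 [356. 223.  18.  12.]
top [ 0.354 -0.026  1.446] 488.36961998593904 [[-0.02, -1.0, 0.07], [-1.0, 0.02, 0.03], [-0.03, -0.07, -1.0]]
press 0.67 [295. 176.  68.  36.]
press 0.57 [360. 115.  70.  52.]
keeper 0.7 [304. 166.  41.   7.]
keeper 0.66 [453. 282.  45.  13.]
keeper 0.58 [374. 101.  42.  15.]
keeper_post 0.63 [374.  98.  44.  12.]
keeper_post 0.55 [453. 281.  46.  14.]
keeper_post 0.48 [303. 167.  43.   8.]
keeper_post 0.18 [422. 114.  31.  36.]
[ 0.16238899 -0.60354783  0.23359377] [9.91377483e-01 1.31036959e-01 2.46756514e-05 3.89478742e-05] 0.6 [-0.01442538  0.20591121 -0.45438009]
```

View pics/scene0.png

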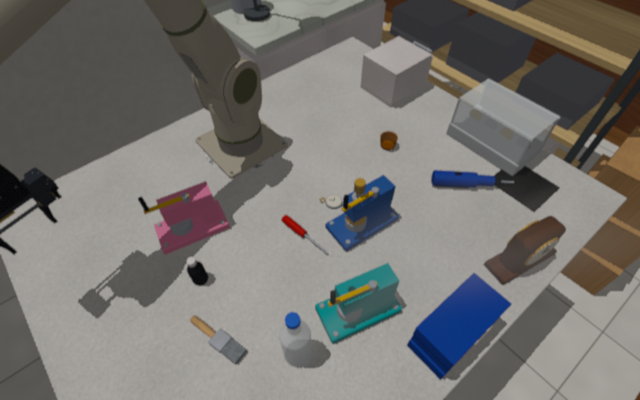

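View pics/top0.png

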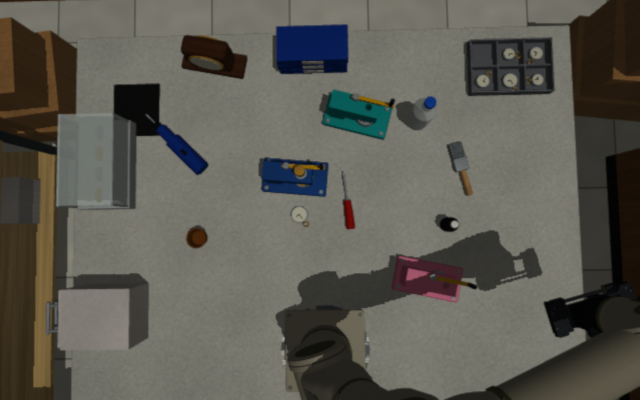

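Blue candidates for the press are at scene (362,213) and top (295,176). The look-alikes are pink at scene (190,218) and top (427,278), and turquoise at scene (358,303) and top (358,115). The blue box at scene (460,325) is no press. By the description I choose scene (362,213), with the screwdriver on its -y side and the watch on its -x side. Next I check it in a close crop and measure.

```bash
python3 - <<'E'
from h import *
A=cam("scene");B=cam("top")
a=cv2.resize(A[0][165:255,315:410],None,fx=4,fy=4,interpolation=cv2.INTER_CUBIC)
b=cv2.resize(B[0][145:205,250:340],None,fx=4,fy=4,interpolation=cv2.INTER_CUBIC)
w=np.zeros((360,380+360,3),np.uint8);w[:,:380]=a;w[:240,380:]=b
save(w,"crop1.png")
for (u,v),z in [((300,172),.2),((327,166),.2),((273,166),.14)]:
    print(onz(*B[1:],u,v,z))
print(tri([(B[2],ray(B[1],B[3],300,172)),(A[2],ray(A[1],A[3],359,187))]))
E
```

```text
[0.49770173 0.05151279 0.2       ]
[ 0.51183249 -0.01810642  0.2       ]
[0.52233598 0.12800243 0.14      ]
[0.50123759 0.05433173 0.18200669]
```

View pics/crop1.png

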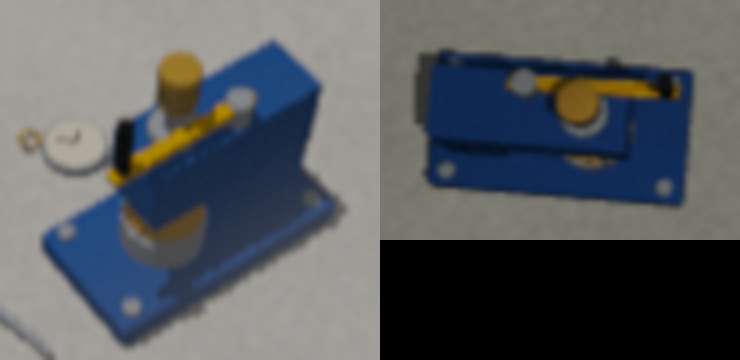

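The crop shows a blue body, a brass head (scene 360,185; top 299,170), a yellow keeper over the collar, the black post (scene 346,201; top 321,166) and the gear beneath. This is the right press. I'm moving up and over towards it.

```bash
python3 - <<'E'
from h import *
A=cam("scene");B=cam("top")
for n,a,b in [("head",(360,185),(299.5,170.5)),("post",(345.8,201),(321,166)),("pivot",(375,190),(285.8,165))]:
    print(n,tri([(B[2],ray(B[1],B[3],*b)),(A[2],ray(A[1],A[3],*a))]).round(3))
E
python3 -m pendant '[[0,0,-0.03,0],[0,0,-0.03,0],[0,0,-0.03,0],[0,0,-0.03,0],[0.024,-0.024,0,0],[0.024,-0.024,0,0],[0.024,-0.024,0,0],[0.024,-0.024,0,0]]'
python3 -m pendant '[[0.024,-0.024,0,0],[0.024,-0.024,0,0],[0.024,-0.024,0,0],[0.024,-0.024,0,0],[0.024,-0.024,0,0],[0.024,-0.024,0,0],[0.024,-0.024,0,0],[0.024,-0.024,0,0]]'
python3 -m pendant '[[0.024,-0.024,0,-0.12],[0,0,0,-0.12],[0,0,0,-0.12],[0,0,0,-0.12],[0,0,0,-0.12],[0,0,0,-0.12],[0,0,0,-0.12],[0,0,0,-0.12]]'
```

```text
head [0.504 0.055 0.192]
post [ 0.515 -0.001  0.185]
pivot [0.523 0.093 0.16 ]
time: 1.47
ee_pos: [0.2307, -0.4845, 0.3537]
eef_rot: [0.991, 0.131, 0.0, 0.0]
ft_force: [-0.2, -0.1, -0.1]
width: 0.0871
grip_force: 0.0
time: 2.13
ee_pos: [0.3662, -0.249, 0.3538]
eef_rot: [0.991, 0.131, 0.0, 0.0]
ft_force: [0.6, -0.5, 0.5]
width: 0.0867
grip_force: 0.0
time: 2.8
ee_pos: [0.3826, -0.2212, 0.3537]
eef_rot: [0.817, 0.576, 0.0, 0.0]
ft_force: [0.9, -0.5, 0.1]
width: 0.0869
grip_force: 0.0
```

```bash
python3 -m pendant '[[0.038,0.007,0,0],[0.038,0.007,0,0],[0.038,0.007,0,-0.125],[0,0,0,-0.125],[0,0,0,0],[0,0,0,0]]'
cat > look.py <<'E'
from h import *
import sys,pickle
A=cam("wrist");save(A[0],sys.argv[1]+".png");pickle.dump(A,open(sys.argv[1]+".pkl","wb"))
print(A[2].round(4),A[3].round(3).tolist(),A[1][0,0])
for t in ["punch_grip","keeper_post","keeper","press"]:
    for o in r.outline_of(t,"wrist")[:3]:print(t,round(o["score"],2),np.round(o["bbox"]))
for n,X in [("head",(.504,.055,.192)),("post",(.515,-.001,.185)),("pivot",(.523,.093,.16))]:print(n,proj(*A[1:],X).round(1))
E
python3 look.py w1
```

```text
time: 3.3
ee_pos: [0.4411, -0.1216, 0.3536]
eef_rot: [0.742, 0.67, -0.0, 0.0]
ft_force: [-0.4, -0.5, 0.6]
width: 0.0868
grip_force: 0.0
[ 0.4477 -0.0575  0.504 ] [[0.995, -0.099, -0.024], [-0.102, -0.965, -0.241], [0.0, 0.242, -0.97]] 330.19570397721884
punch_grip 0.89 [361.  10.  30.  17.]
keeper_post 0.82 [385.  34.  19.  67.]
keeper_post 0.6 [553. 174.  50.  95.]
keeper 0.75 [554. 176.  48. 103.]
keeper 0.65 [384.  34.  19.  69.]
press 0.96 [510. 147. 156. 162.]
press 0.93 [356.  44.  83.  87.]
press 0.77 [184. 277.  69.  93.]
head [370.6 -23.6]
post [385.6  49.4]
pivot [383.5 -58.8]
```

View pics/w1.png

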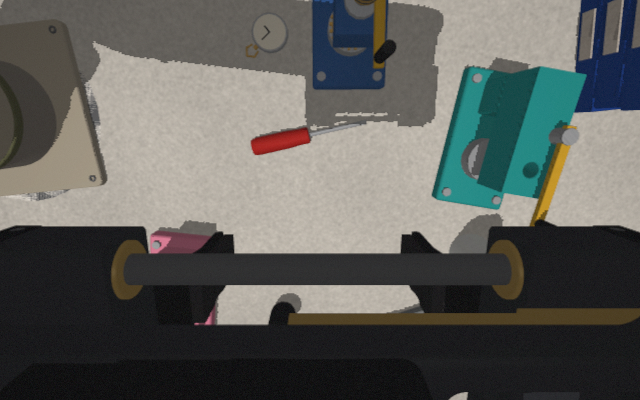

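The wrist picture shows the blue press at (350,45) with its post at (385,50), as predicted. The turquoise press is at (510,147). I'm moving closer for a second view.

```bash
python3 -m pendant '[[0.0225,0.0225,0,0],[0.0225,0.0225,0,0],[0.0225,0.0225,0,0],[0,0,0,0],[0,0,0,0]]'
python3 look.py w2
```

```text
time: 3.97
ee_pos: [0.5155, -0.0598, 0.353]
eef_rot: [0.741, 0.672, 0.0, -0.001]
ft_force: [-0.9, -0.8, 1.0]
width: 0.087
grip_force: 0.0
[0.5219 0.004  0.5035] [[0.995, -0.094, -0.024], [-0.097, -0.966, -0.239], [-0.001, 0.24, -0.971]] 330.19570397721884
punch_grip 0.93 [291.  71.  34.  44.]
keeper_post 0.72 [308.  77.  19. 122.]
keeper_post 0.58 [486. 222.  31.  58.]
keeper 0.92 [308.  77.  15. 123.]
keeper 0.61 [487. 223.  31.  64.]
press 0.95 [299.  68.  72. 136.]
press 0.88 [450. 187. 125. 135.]
press 0.46 [413. 299.  14.  31.]
head [291.3  65.5]
post [310.4 129.1]
pivot [309.2  26.2]
```

View pics/w2.png

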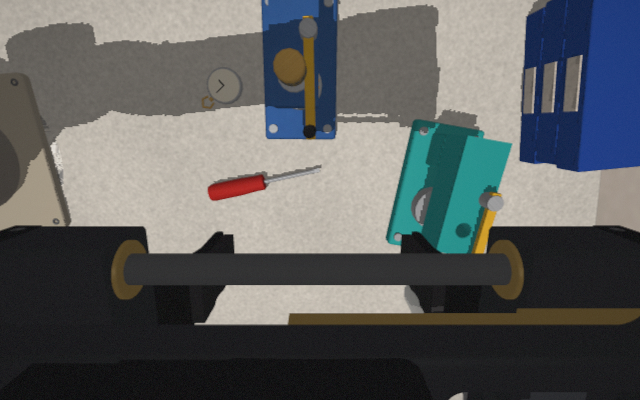

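The post top is at (310,129), the head top at (290,66) and the pivot at (308,28). All agree with the predictions.

```bash
python3 - <<'E'
from h import *
import pickle
A=pickle.load(open("w1.pkl","rb"));B=pickle.load(open("w2.pkl","rb"))
img=B[0]
# black post blob in w1,w2
for C,(u,v) in [(A,(385,50)),(B,(310,130))]:
    s=C[0][v-22:v+22,u-18:u+18].max(2)<45
    n,l,st,c=cv2.connectedComponentsWithStats(s.astype(np.uint8))
    print([(st[i][:2]+[u-18,v-22],st[i][2:],(c[i]+[u-18,v-22]).round(1)) for i in range(1,n) if st[i][4]>20])
hs=cv2.cvtColor(img,cv2.COLOR_RGB2HSV)
print("post@.185..",onz(*B[1:],310,130,.19).round(4),"head",onz(*B[1:],290,66,.204).round(4),"pivot",onz(*B[1:],308,28,.165).round(4))
print("tri post top",tri([(A[2],ray(A[1],A[3],390,45)),(B[2],ray(B[1],B[3],310,129))]).round(4))
o=r.outline_of("punch_grip","wrist")[0]["mask"];ys,xs=np.where(o);print("grip centroid",xs.mean(),ys.mean(),onz(*B[1:],xs.mean(),ys.mean(),.195))
E
```

```text
[(array([374,  40]), array([ 22,  23, 296], dtype=int32), array([384.7,  51.2]))]
[(array([304, 125]), array([ 12,  13, 120], dtype=int32), array([309.3, 131. ]))]
post@.185.. [ 0.5147 -0.0017  0.19  ] head [0.5035 0.0528 0.204 ] pivot [0.5217 0.0903 0.165 ]
tri post top [ 0.5152 -0.0008  0.202 ]
grip centroid 290.08516483516485 68.93406593406593 [0.50276303 0.05183815 0.195     ]
```

```bash
python3 -m pendant '[[0.029,-0.0032,0,0],[0.029,-0.0032,0,0],[0,0,0.03,0],[0,0,0.03,0],[0,0,0.03,0],[0,0,0.03,0],[0,0,0,0],[0,0,0,0]]' 0.5 10
python3 look.py w3
```

```text
time: 4.93
ee_pos: [0.5136, -0.0029, 0.2335]
eef_rot: [0.741, 0.671, -0.001, -0.001]
ft_force: [0.5, 0.9, 0.3]
width: 0.0458
grip_force: 0.0
[0.5203 0.0612 0.3839] [[0.995, -0.095, -0.025], [-0.099, -0.966, -0.241], [-0.001, 0.242, -0.97]] 330.19570397721884
punch_grip 0.89 [289. 139.  51.  55.]
keeper_post 0.83 [557. 343.  34. 109.]
keeper_post 0.72 [317. 150.  29. 190.]
keeper 0.78 [557. 342.  35. 116.]
keeper 0.62 [315. 149.  26. 191.]
press 0.88 [300. 121. 100. 242.]
press 0.79 [512. 284. 162. 231.]
press 0.41 [261. 246.  82.  19.]
head [290.1 136.5]
post [318.8 224.5]
pivot [316.8  70.6]
```

View pics/w3.png

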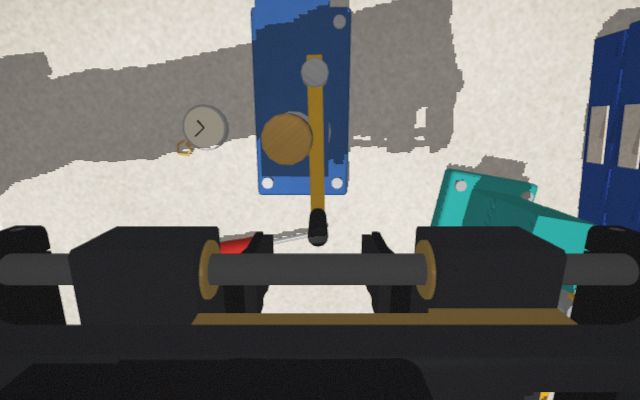

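The post is at (318,227), centred between the fingers (260 and 375). I'm descending and closing on it.

```bash
python3 -m pendant '[[0.001,0.001,0.027,0],[0.001,0,0.027,0],[0,0,0,0],[0,0,0,0]]'
python3 -m pendant '[[0,0,0,0],[0,0,0,0],[0,0,0,0],[0,0,0,0],[0,0,0,0],[0,0,0,0]]' 0 10
```

```text
time: 5.52
ee_pos: [0.5153, -0.0004, 0.1799]
eef_rot: [0.741, 0.672, -0.0, -0.0]
ft_force: [-0.1, 0.3, 1.0]
width: 0.0437
grip_force: 0.0
time: 6.02
ee_pos: [0.5156, -0.0005, 0.1799]
eef_rot: [0.741, 0.672, 0.0, 0.0]
ft_force: [1.9, -0.4, 0.4]
width: 0.0118
grip_force: 10.5
```

```bash
python3 -m pendant '[[0.0004,0.0092,0,0],[0.0013,0.0091,0,0],[0.0022,0.0089,0,0],[0.0031,0.0087,0,0],[0.0039,0.0084,0,0],[0.0047,0.0079,0,0],[0.0054,0.0074,0,0],[0.0061,0.0069,0,0]]'
```

```text
time: 6.68
ee_pos: [0.5854, 0.0208, 0.1796]
eef_rot: [0.741, 0.672, 0.0, -0.0]
ft_force: [-3.3, 2.6, 5.3]
width: 0.0116
grip_force: 10.0
```

```bash
python3 -m pendant '[[0.0068,0.0063,0,0],[0.0073,0.0056,0,0],[0.0078,0.0048,0,0],[0.0083,0.0041,0,0],[0.0086,0.0032,0,0],[0.0089,0.0022,0,0],[0.0091,0.0012,0,0],[0.0092,0.0003,0,0]]'
python3 look.py w4; python3 - <<'E'
from h import *
A=cam("scene");save(cv2.resize(A[0][150:270,300:460],None,fx=4,fy=4),"s4.png")
E
```

```text
time: 7.35
ee_pos: [0.616, 0.0853, 0.1792]
eef_rot: [0.74, 0.672, -0.002, -0.002]
ft_force: [-19.8, -1.7, 15.3]
width: 0.0119
grip_force: 10.0
[0.6233 0.1492 0.3296] [[0.995, -0.091, -0.029], [-0.096, -0.966, -0.24], [-0.006, 0.242, -0.97]] 330.19570397721884
punch_grip 0.79 [113. 305.  76.  39.]
keeper_post 0.92 [230. 236. 206.  35.]
keeper 0.92 [230. 235. 207.  33.]
keeper 0.18 [207. 201. 251. 191.]
press 0.88 [207. 201. 255. 189.]
press 0.72 [486. 396.  28.   8.]
head [ 91.9 346.7]
post [146.9 425.5]
pivot [146.7 245.7]
```

View pics/w4.png

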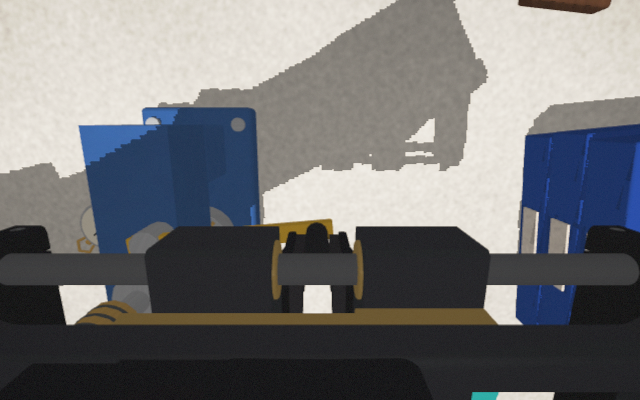

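The keeper arm now runs from the pivot out to the post at (317,235), aside at about 1.57 rad. I'm easing the small radial pull, then releasing and rising.

```bash
python3 -m pendant '[[0,-0.002,0,0],[0,0,0,0]]'
python3 -m pendant '[[0,0,0,0],[0,0,0,0],[0,0,0,0],[0,0,0,0],[0,0,-0.03,0],[0,0,-0.03,0],[0,0,-0.03,0],[0,0,0,0]]' 0.6 10
```

```text
time: 7.82
ee_pos: [0.6157, 0.0847, 0.1792]
eef_rot: [0.74, 0.672, -0.001, -0.001]
ft_force: [-7.8, 1.6, 5.8]
width: 0.0113
grip_force: 10.0
time: 8.48
ee_pos: [0.6185, 0.0841, 0.2758]
eef_rot: [0.741, 0.672, 0.004, 0.002]
ft_force: [1.4, 0.0, 1.7]
width: 0.0504
grip_force: 0.0
```

```bash
python3 -m pendant '[[-0.0215,-0.0267,0,0],[-0.0215,-0.0267,0,0],[-0.0215,-0.0267,0,0],[-0.0215,-0.0267,0,0],[0,0,0,0],[0,0,0,0]]'
python3 look.py w5
```

```text
time: 8.98
ee_pos: [0.5012, 0.0066, 0.2699]
eef_rot: [0.742, 0.671, -0.0, 0.001]
ft_force: [-0.7, 0.4, -0.8]
width: 0.0522
grip_force: 0.0
[0.5075 0.0709 0.4203] [[0.995, -0.098, -0.023], [-0.101, -0.965, -0.242], [0.002, 0.243, -0.97]] 330.19570397721884
punch_grip 0.87 [312. 146.  46.  47.]
keeper_post 0.95 [409.  81. 180.  44.]
keeper_post 0.41 [271. 241. 123.  24.]
keeper 0.9 [408.  82. 179.  48.]
press 0.91 [384.  96. 231. 192.]
press 0.81 [501. 212. 156.  84.]
head [313.6 146.3]
post [336.2 220.1]
pivot [334.   89.4]
```

View pics/w5.png

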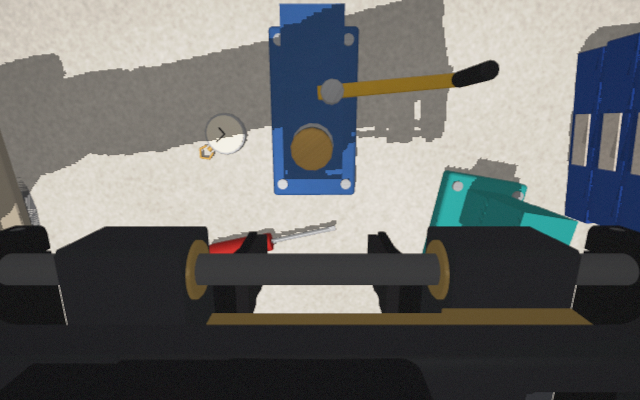

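The keeper at (333,90)–(495,70) is clear of the collar, and the head top is at (312,148).

```bash
python3 - <<'E'
from h import *
import pickle
W=pickle.load(open("w5.pkl","rb"));B=pickle.load(open("w2.pkl","rb"))
H=cv2.cvtColor(W[0],cv2.COLOR_RGB2HSV)[120:180,280:345]
m=((H[...,0]>12)&(H[...,0]<28)&(H[...,1]>110)&(H[...,2]>90)).astype(np.uint8)
n,l,st,c=cv2.connectedComponentsWithStats(m);i=1+st[1:,4].argmax();print(st[i],c[i]+[280,120])
print(onz(*W[1:],312,148,.204),onz(*W[1:],*(c[i]+[280,120]),.2))
print(tri([(W[2],ray(W[1],W[3],312,148)),(B[2],ray(B[1],B[3],290,66))]))
s=r.read_state();M=R.from_quat(s["eef_rot"]).as_matrix()
print(s["ee_pos"],(M.T@(np.array([.5035,.053,.1795])-s["ee_pos"])).round(4))
E
```

```text
[  11    8   41   42 1342] [311.25931446 148.54321908]
[0.50304629 0.05487288 0.204     ] [0.50244057 0.05427372 0.2       ]
[0.5029133  0.05421463 0.1949861 ]
[0.50234458 0.00905457 0.26935754] [ 0.0438 -0.0031  0.0899]
```

```bash
python3 -m pendant '[[0.0225,-0.0018,0,0],[0.0225,-0.0018,0,0],[0,0,0.03,0],[0,0,0.03,0],[0,0,0.03,0],[0,0,0,0],[0,0,0,0]]'
python3 -m pendant '[[0,0,0,0],[0,0,0,0],[0,0,0,0],[0,0,0,0],[0,0,0,0],[0,0,0,0]]' 0 20
```

```text
time: 9.82
ee_pos: [0.502, 0.0538, 0.1789]
eef_rot: [0.741, 0.672, -0.001, -0.001]
ft_force: [-0.2, -0.6, 0.9]
width: 0.0527
grip_force: 0.0
time: 10.32
ee_pos: [0.5027, 0.0533, 0.1803]
eef_rot: [0.741, 0.672, 0.0, 0.0]
ft_force: [-2.5, -1.0, 5.1]
width: 0.0272
grip_force: 20.0
```

```bash
python3 -m pendant '[[0,0,-0.003,0],[0,0,-0.004,0],[0,0,-0.004,0],[0,0,-0.004,0],[0,0,0,0]]'
```

```text
time: 10.73
ee_pos: [0.5028, 0.0533, 0.1954]
eef_rot: [0.741, 0.672, 0.0, 0.0]
ft_force: [0.2, 1.1, -2.7]
width: 0.0277
grip_force: 20.0
```

Risen 15 mm, and the wrist carries only the punch's weight with no side load, so I'm continuing up to 40 mm.

```bash
python3 -m pendant '[[0,0,-0.004,0],[0,0,-0.004,0],[0,0,-0.004,0],[0,0,-0.005,0],[0,0,-0.004,0],[0,0,-0.004,0],[0,0,0,0],[0,0,0,0]]'
python3 - <<'E'
from h import *
A=cam("scene");save(cv2.resize(A[0][150:250,310:430],None,fx=5,fy=5,interpolation=cv2.INTER_CUBIC),"s6.png")
E
```

```text
time: 11.4
ee_pos: [0.5026, 0.0533, 0.2197]
eef_rot: [0.741, 0.672, 0.0, 0.0]
ft_force: [0.9, -0.5, -4.2]
width: 0.0273
grip_force: 20.0
```

View pics/s6.png

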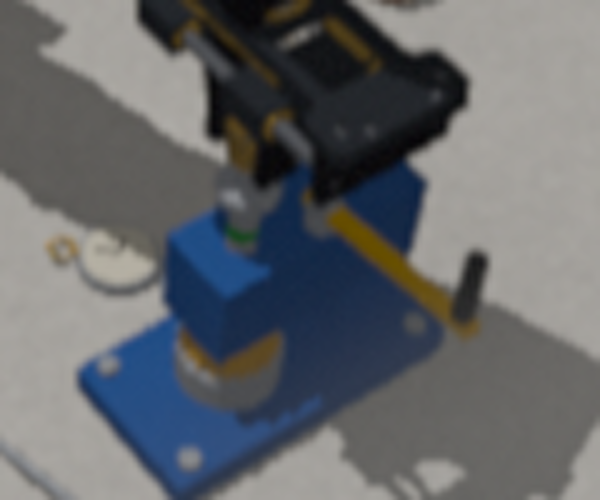

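The green band at (241,237) is fully out, with plain steel below it and no red showing. The gear is still on the anvil at (230,355) and the keeper is aside. I'm handing in, still gripping.

```bash
python3 -m pendant '[[0,0,0,0],[0,0,0,0],[0,0,0,0],[0,0,0,0]]'; python3 -c "
from bench import r
print(r.close_job())"
```

```text
time: 11.78
ee_pos: [0.5024, 0.0532, 0.2194]
eef_rot: [0.741, 0.672, -0.0, -0.0]
ft_force: [-0.2, -0.1, -3.8]
width: 0.0274
grip_force: 20.0
the job is handed in; nothing more can be done
None
```

I handed the job in at about 12 s: the keeper is swung aside to about 1.57 rad, and the gripper still holds the punch steady about 39–40 mm up, with the green band fully out, the red hidden and the gear still on the anvil.

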